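# Roll a pipe spool up the welding ramp and hold it at the stop

### The arm

A 6-joint arm with a two-finger parallel gripper is mounted at the origin on the work surface. World frame = base frame: x ahead of the robot, y to its left, z up, the work surface at z = 0. Lengths are in m, angles in rad, forces in N, time in s.
With the tool pointing down it reaches from about 0.3 to 0.875 m from the base axis. Payload 6.4 kg.
Tool frame: the origin (TCP) lies on the mounting face of the last link; the fingertips stand 173 mm ahead of it and the grasp point (between the pads) lies 155 mm ahead of it (ctrl.tip_reach is the distance from the TCP to the fingertips, in m); z points along the fingers, y is the line along which they close (so a half turn about z gives the same grasp; the last joint's range is limited). The gripper opens to 85 mm and grips with 20 to 120 N. Pads are 22 mm wide; open, the fingers measure 114 mm over their backs; the gripper's body (76 mm by 85 mm) begins 54 mm behind the grasp point. The pads swing forward as they close: fully open they stand 13 mm farther back than shut.
Start: joints at [-1.441, 0.181, 1.607, -0, 1.354, -0.206], TCP at [0.189, -0.543, 0.405] pointing down, gripper open.
Joint ranges: [-2.99, 2.99], [-0.89, 2.07], [0.3, 2.58], [-1.14, 4.28], [0, 2.63], [-3.12, 3.12]. Speed limits (rad/s): [2.57, 2.57, 3.01, 3.14, 3.14, 3.14].

### API

Orientations are given as a unit quaternion [w, x, y, z].
In Python, from bench import ctrl gives the robot as it stands.
- The arm moves only by the shell command python3 -m pendant 'ROWS'. ROWS is JSON, a list that holds one entry, the list of rows, each a list of 7 numbers: the opening, from 0 (shut) to 1 (fully open), then the shift along the tool's x, y, z in mm, then the turn, a rotation vector about the tool's x, y, z in rad. A call has 1 to 5 rows; each row is the pose to reach, as a shift and turn from the pose commanded when the call began, along the tool's axes at that moment; what a row does not reach only later rows make up. A row lasts 1/12 s, in which the tool goes at most 41.7 mm and 7.16 degrees, less where a joint would pass 70% of its speed; a pose out of reach is approached as far as the arm can. A call with a gripper value outside its range is refused whole. The fingers move at their own pace and stop on an object; the grip force is fixed at half the most. Time passes only in rows, so rows that repeat a pose let the fingers close. It gives the time, the measured TCP pose, the force, the opening and the grip force at its end, in the units of the state.
- ctrl.get_obs(): the state, without advancing time (a new reading comes with each control period).
- ctrl.camera(name): name is "scene" or "top" or "wrist"; returns the picture (420x560x3 uint8, red, green, blue); there is no depth.
- ctrl.camera_params(name): a dict with "mtx" (3x3 intrinsics, pixels), "world_from_camera" (4x4, takes a point from camera to world coordinates); the wrist camera has in their place "tool_from_camera" (4x4, takes a point from camera to tool coordinates, whose origin is the TCP and whose axes are the flange's). Camera axes: x right, y down, z forward; pixel columns grow to the right and rows downward; lengths in m; the calibration is good to about 2 mm. A picture is of the moment at which its call begins: read the wrist's pose just before it. camera_params takes no time and is no camera call.
- ctrl.hand_in(): hands the job in; it is judged then, once.
Trained networks look in the newest picture that a camera, given by its name, has taken for a name from the list of things; names that differ only in an ending like _2 or _b are one class to them, and where a whole thing is asked for, a point or a joint stands for the part that bears it (a point fixed in the world has none). Each returns a list of dicts, best first, with "confidence" (0 to 1); they miss things now and then, are a little off and sometimes report something else, mostly with a low value. They report only what shows in the picture. A call takes as long as a camera call. They do not tell look-alikes from the thing itself.
- ctrl.boxes_of(camera, name): "point" ([column, row] as shares, 0 to 1, of the picture: columns of its width, rows of its height, amid what is visible of it).
The state is a dict: "time_s": time; "q": joint angles; "dq": joint speeds; "joint_efforts": joint torques, N m; "eef_pos": TCP position; "eef_rot": TCP orientation; "wrist_force": force on the tool from outside, world axes, zero at the start; "torque": the same for the moment, N m; "opening": opening from 0.0 (shut) to 1.0 (fully open); "grasp_force": force on a finger pad.
Only numpy, scipy, OpenCV 4.12 (cv2) and the standard library are available. Lean on these libraries where they do the work, as an engineer would, in place of code of your own. Each camera call takes 0.05 s, during which the arm holds its last target. There are 200 camera calls.

### The job

Push the flanged steel pipe spool lying at the foot of the ramp up the slope with the fingers until it lies squarely against the stop plate at the top, and finish still holding it there with the fingers, as for a tack weld. Push it steadily and stay behind it all the way, so that it never rolls free or runs back; do not pick it up, and leave the other things on the bench where they are.

Things in the scene. Friction and masses are not known exactly. Their poses are not given: they have to be found in the camera images.
- spool: short pipe spool: a 44 mm pipe with a round flange, 72 mm in diameter and 11 mm thick, on each end; 130 mm long, 108 mm between the flanges, 0.45 to 0.85 kg, the only thing on the ramp. It rolls on its flanges and runs back down the slope if let go. Origin at its centre; own y is its axis (x, z turn as it rolls). It starts on the level pad, axis 50 mm above the table, across the ramp to within 3 degrees
- bed: sloping steel bed of the ramp, fixed to the table. Origin on its upper surface, on the centre line, at the foot of the slope (14 mm above the table). x runs uphill along the surface, 0.14 rad (8 degrees) above level, y left across it, z square to it. Guide rails 10 mm high on both sides of bed and pad, 160 mm apart
- ramp: the whole ramp fixture, its origin on the table 14 mm below the foot of the slope; x level, pointing uphill, z up. Its level foot pad (top 14 mm above the table) reaches 120 mm downhill from the foot of the slope and ends in a lip 10 mm above the pad, 8 mm thick
- stop (a point): centre of the foot of the stop plate's near face, on the bed's surface 176 mm uphill from the bed's origin. The plate stands square to the bed across its top, 50 mm high, 10 mm thick; the spool is home when both flanges lie against it, its axis 36 mm downhill of this face (140 mm along the bed) and 36 mm above the surface
- tape: roll of masking tape lying flat, 104 mm across, 48 mm high, near the ramp's right side; origin at the centre of its underside; leave it alone
- offcut: rusty open pipe offcut standing on end, 48 mm across, 60 mm high, near the ramp's left side; origin at the centre of its underside; leave it alone
- bolt: bolt standing on its head (30 mm across), 57 mm high in all, near the ramp's right side; origin at the centre of its underside; leave it alone
- brush: wire brush lying on the table, left of the ramp; origin under its middle; leave it alone
- square: flat steel try square lying on the table, right of the ramp, about 180 x 120 mm, up to 14 mm high; origin in the blade; leave it alone
- can: spray can standing, 66 mm across, 150 mm high, far right; origin at the centre of its underside; leave it alone
- flange: flat steel ring (pipe flange) lying on the table, 100 mm across, 16 mm high, far left; origin at the centre of its underside; leave it alone
There are look-alikes about, which are no part of the job. Leave any red look-alike of the spool alone.

How it is judged:
By the outcome, as a careful person would: the job done as asked, in the order asked, and still so for the second after the job is handed in, while the arm keeps its last pose, push and grip.
It also fails if it takes over 38 s, if anything falls off the work surface, if the arm or the gripper's body presses on something with over 40 N, if the wrist force passes 120 N, or if a joint passes its speed limit or range.

## Working session

There is one attempt and no reset: what is moved stays moved. The work goes in short steps, Python scripts to look and compute and a shell command to move; the robot and the scene stay as the last step left them, time stands still between calls to the robot, and variables do not carry over. Pictures are saved under pics/ and viewed, at most 12 in all, crops included, and the job is handed in when it is done.

```bash
ls; mkdir -p pics; python3 - <<'E'
from bench import ctrl
import cv2,numpy as np
o=ctrl.get_obs();print({k:np.round(v,3).tolist() for k,v in o.items()}, ctrl.tip_reach)
ims=[]
for c in ["scene","top"]:
    im=ctrl.camera(c);cv2.imwrite(f"pics/{c}0.png",cv2.cvtColor(im,cv2.COLOR_RGB2BGR))
    p=ctrl.camera_params(c);print(c,np.round(p["mtx"],1).tolist(),np.round(p["world_from_camera"],3).tolist())
    for n in ["spool","bed","ramp","stop","tape","offcut","bolt","can"]:
        print(n,[(np.round(np.array(d["point"])*[560,420],0).tolist(),round(d["confidence"],2)) for d in ctrl.boxes_of(c,n)][:3])
E
```

```text
pics
{'time_s': 0.0, 'q': [-1.441, 0.182, 1.608, 0.0, 1.354, -0.206], 'dq': [0.0, 0.0, 0.0, -0.0, -0.002, -0.001], 'joint_efforts': [-0.0, -44.487, -35.134, -0.0, 0.009, -0.0], 'eef_pos': [0.189, -0.543, 0.404], 'eef_rot': [-0.001, 0.986, 0.167, 0.0], 'wrist_force': [-0.614, -0.83, 0.372], 'torque': [-0.017, 0.044, -0.013], 'grasp_force': 0.0, 'opening': 1.005} 0.1734
scene [[431.9, 0.0, 283.9], [0.0, 431.9, 207.2], [0.0, 0.0, 1.0]] [[0.109, 0.673, -0.732, 1.52], [0.994, -0.074, 0.081, -0.117], [0.001, -0.736, -0.677, 1.009], [0.0, 0.0, 0.0, 1.0]]
spool [([215.0, 199.0], 0.98), ([292.0, 201.0], 0.91), ([353.0, 176.0], 0.89)]
bed [([309.0, 244.0], 0.6)]
ramp [([299.0, 235.0], 0.78)]
stop [([306.0, 243.0], 0.71)]
tape [([246.0, 233.0], 0.6)]
offcut [([307.0, 241.0], 0.7), ([337.0, 209.0], 0.53)]
bolt [([269.0, 258.0], 0.49)]
can [([136.0, 251.0], 0.84), ([301.0, 238.0], 0.49)]
top [[396.8, 0.0, 279.2], [0.0, 396.8, 210.1], [0.0, 0.0, 1.0]] [[0.015, -0.995, 0.1, 0.445], [-1.0, -0.017, -0.013, 0.007], [0.015, -0.1, -0.995, 1.165], [0.0, 0.0, 0.0, 1.0]]
spool [([181.0, 287.0], 0.92), ([268.0, 241.0], 0.75), ([359.0, 268.0], 0.65)]
bed [([257.0, 192.0], 0.73), ([120.0, 166.0], 0.7), ([220.0, 226.0], 0.66)]
ramp [([261.0, 208.0], 0.73), ([122.0, 167.0], 0.54)]
stop [([257.0, 190.0], 0.75)]
tape [([315.0, 197.0], 0.59)]
offcut [([211.0, 223.0], 0.74), ([434.0, 268.0], 0.2)]
bolt []
can [([437.0, 177.0], 0.59)]
```

View pics/top0.png

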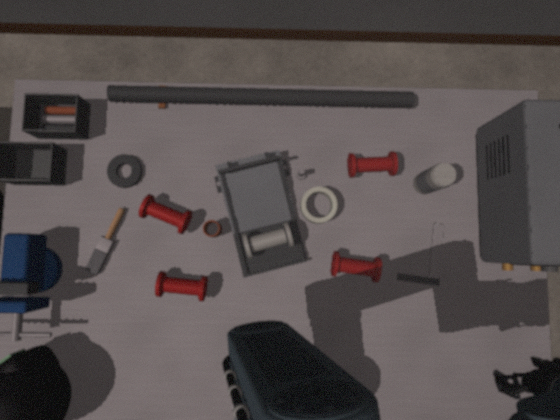

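View pics/scene0.png

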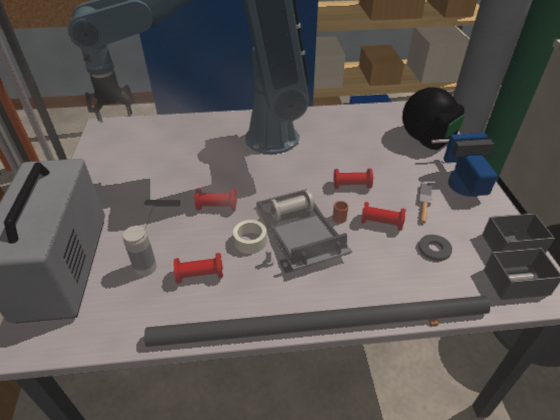

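The top view shows the ramp centred near (261,212). Its foot pad with the grey spool is near (268,238), and the uphill stop is at about (253,160). The red look-alikes are at (165,213), (181,286), (357,265) and (373,163). Next I'll zoom in on the ramp.

```bash
python3 - <<'E'
import cv2
im=cv2.imread("pics/top0.png")[140:285,195:345]
cv2.imwrite("pics/crop0.png",cv2.convertScaleAbs(cv2.resize(im,None,fx=4,fy=4,interpolation=cv2.INTER_CUBIC),alpha=1.7))
E
```

```text
(no output)
```

View pics/crop0.png

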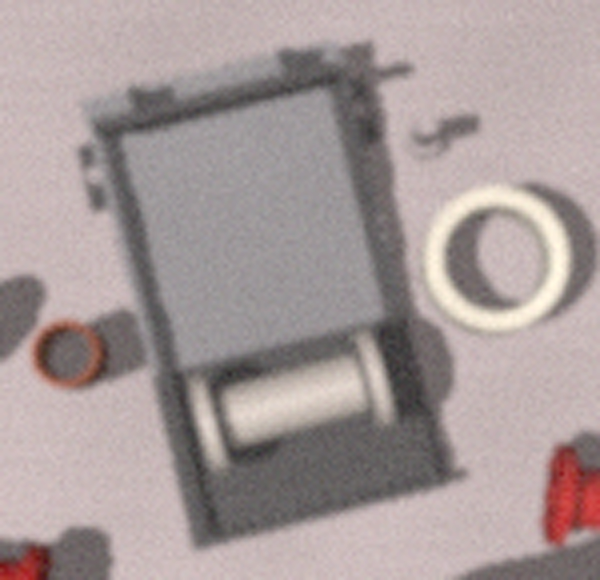

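The crop shows these corners, in crop pixels:
- Foot of the slope: (183,368) to (385,319).
- Stop foot: (122,132) to (333,88).
- Lip end: (197,547) to (452,480).
- Spool flanges: centred near (208,420) and (375,378).

The tape is at (498,257) and the offcut at (68,353).

```bash
cat > h.py <<'E'
import numpy as np
from bench import ctrl
from scipy.spatial.transform import Rotation as R
def px2w(cam,uv,z):
    p=ctrl.camera_params(cam);K=np.array(p["mtx"]);T=np.array(p["world_from_camera"])
    d=T[:3,:3]@np.linalg.solve(K,[uv[0],uv[1],1]);c=T[:3,3]
    return c+d*(z-c[2])/d[2]
def pose():
    o=ctrl.get_obs();q=o["eef_rot"];return np.array(o["eef_pos"]),R.from_quat([q[1],q[2],q[3],q[0]]).as_matrix()
E
python3 - <<'E'
from h import *
P={"footL":(183,368,.014),"footR":(385,319,.014),"topL":(122,132,.0386),"topR":(333,88,.0386),"lipL":(197,547,.01),"lipR":(452,480,.01),
"sL":(208,420,.05),"sR":(375,378,.05),"tape":(498,257,.048),"offc":(68,353,.06)}
W={k:px2w("top",(195+u/4,140+v/4),z) for k,(u,v,z) in P.items()}
for k,v in W.items():print(k,np.round(v,4))
mid=lambda a:(W[a+"L"]+W[a+"R"])/2
f,t,l,s=[mid(a) for a in("foot","top","lip","s")]
print(f,t,l,s)
for a in("foot","top","lip","s"):
    d=W[a+"L"]-W[a+"R"];print(a,"width",np.linalg.norm(d[:2]),"yaw",np.degrees(np.arctan2(-d[0],d[1])))
d=t-f;print("foot-top",np.linalg.norm(d[:2]),np.degrees(np.arctan2(d[1],d[0])))
d=f-l;print("lip-foot",np.linalg.norm(d[:2]),np.degrees(np.arctan2(d[1],d[0])))
d=s-f;print("s-f",np.linalg.norm(d[:2]))
for uv in[(215,199),(292,204)]:print("scene spool",px2w("scene",uv,.055))
E
```

```text
footL [0.4955 0.1016 0.014 ]
footR [ 0.5335 -0.0443  0.014 ]
topL [0.6633 0.1475 0.0386]
topR [ 0.6983 -0.0036  0.0386]
lipL [0.3673 0.0886 0.01  ]
lipR [ 0.4178 -0.0944  0.01  ]
sL [0.4579 0.0802 0.05  ]
sR [ 0.489  -0.0362  0.05  ]
tape [ 0.5763 -0.1225  0.048 ]
offc [0.5026 0.1778 0.06  ]
[0.51448594 0.02861013 0.014     ] [0.68075478 0.07195768 0.0386    ] [ 0.39256181 -0.00289111  0.01      ] [0.47345532 0.02200705 0.05      ]
foot width 0.15075625378058766 yaw 14.585901369509035
top width 0.15517316284635208 yaw 13.036020483191608
lip width 0.18990377004157746 yaw 15.424222676393486
s width 0.12055569957870056 yaw 14.990471927633585
foot-top 0.17182646773401677 14.612183757692904
lip-foot 0.12592784146667935 14.486571389520781
s-f 0.04155854077211404
scene spool [ 0.42415579 -0.22654147  0.055     ]
scene spool [0.47664783 0.02536373 0.055     ]
```

```bash
python3 -m pendant '[[[0.5,124,-153,36,0,0,0],[0.5,124,-153,36,0,0,0],[0.5,124,-153,36,0,0,0],[0.5,124,-153,36,0,0,0],[0.5,124,-153,36,0,0,0]]]'; python3 -m pendant '[[[0.5,124,-153,36,0,0,0],[0.5,124,-153,36,0,0,0],[0.5,124,-153,36,0,0,0],[0.5,124,-153,36,0,0,0],[0.5,124,-153,36,0,0,0]]]'
python3 -m pendant '[[[0.5,116,-142,33,0,0,0.08],[0.5,116,-142,33,0,0,0.08],[0.5,116,-142,33,0,0,0.08],[0.5,116,-142,33,0,0,0.08],[0.5,116,-142,33,0,0,0.08]]]'
python3 - <<'E'
from h import *
import cv2
p,M=pose();print(p,M.round(3),ctrl.get_obs()["opening"],ctrl.tip_reach)
im=ctrl.camera("wrist");cv2.imwrite("pics/w1.png",cv2.cvtColor(im,cv2.COLOR_RGB2BGR))
print([(np.round(np.array(d["point"])*[560,420]).tolist(),d["confidence"]) for d in ctrl.boxes_of("wrist","spool")])
c=ctrl.camera_params("wrist");print(np.round(c["mtx"],1).tolist(),np.round(c["tool_from_camera"],3).tolist())
E
```

```text
time_s: 1.32
eef_pos: [0.2565, -0.355, 0.3679]
eef_rot: [-0.001, 0.986, 0.167, 0.0]
wrist_force: [0.3, -1.1, 0.5]
opening: 0.502
grasp_force: 0.0
time_s: 1.73
eef_pos: [0.3229, -0.1697, 0.3323]
eef_rot: [-0.0, 0.986, 0.167, 0.0]
wrist_force: [0.4, 0.7, 0.5]
opening: 0.498
grasp_force: 0.0
time_s: 2.15
eef_pos: [0.3857, 0.0035, 0.2993]
eef_rot: [-0.001, 0.992, 0.129, 0.0]
wrist_force: [-0.7, -0.2, -0.4]
opening: 0.499
grasp_force: 0.0
[0.38571538 0.00348472 0.29926974] [[ 0.967  0.255  0.   ]
 [ 0.255 -0.967  0.001]
 [ 0.001 -0.001 -1.   ]] 0.49863644523513345 0.1734
[([289.0, 67.0], 0.84), ([13.0, 194.0], 0.81), ([523.0, 239.0], 0.6), ([513.0, 26.0], 0.4)]
[[350.1, 0.0, 280.2], [0.0, 350.1, 204.1], [0.0, 0.0, 1.0]] [[-0.0, -0.946, -0.324, 0.083], [1.0, 0.0, -0.0, -0.001], [0.0, -0.324, 0.946, 0.031], [0.0, 0.0, 0.0, 1.0]]
```

View pics/w1.png

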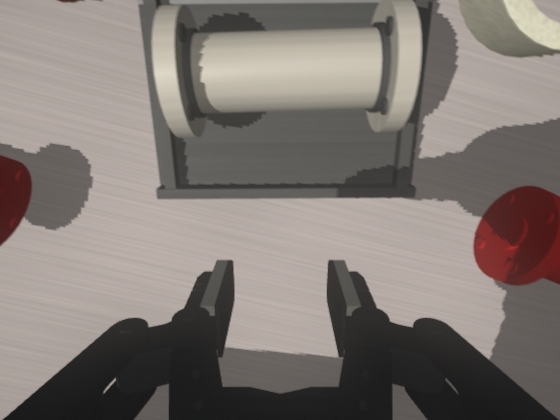

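The wrist view shows the spool's axis at about (287,71), between flanges at columns 172 and 400. The lip edge at rows 190–197 is level in the image, so the tool yaw matches the ramp. The fingertips are at (222,262) and (338,262), and the red look-alikes at (13,194) and (523,239) are clear of the path.

```bash
python3 - <<'E'
from h import *
p,M=pose();c=ctrl.camera_params("wrist");K=np.array(c["mtx"]);T=np.array(c["tool_from_camera"])
def w(uv,z):
    d=M@T[:3,:3]@np.linalg.solve(K,[*uv,1]);o=p+M@T[:3,3];return o+d*(z-o[2])/d[2]
pts={"lipL":(160,187,.024),"lipR":(413,186,.024),"axisL":(203,73,.05),"axisR":(378,69,.05),"redL":(28,195,.036),"redR":(478,235,.036)}
for k,(u,v,z) in pts.items():
    x=w((u,v),z);print(k,x.round(4),"tool mm",(M.T@(x-p)*1000).round(1))
d=M.T@(w((222,262),.3)*0); 
for uv in[(222,262),(338,262)]:
    r=T[:3,:3]@np.linalg.solve(K,[*uv,1]);t=T[:3,3]+r*((.168-T[2,3])/r[2]);print("tip at reach .168",(t*1000).round(1))
E
```

```text
lipL [0.3746 0.0913 0.024 ] tool mm [ 12.3 -88.  275.3]
lipR [ 0.4228 -0.0858  0.024 ] tool mm [ 13.1  95.6 275. ]
axisL [0.4597 0.0703 0.05  ] tool mm [ 89.1 -45.8 249.2]
axisR [ 0.4882 -0.0277  0.05  ] tool mm [ 91.3  56.3 249. ]
redL [0.3496 0.176  0.036 ] tool mm [  10.  -176.3  263.4]
redR [ 0.4026 -0.1396  0.036 ] tool mm [-20.2 142.3 263. ]
tip at reach .168 [  9.  -26.2 168. ]
tip at reach .168 [  9.   24.7 168. ]
```

```bash
python3 -m pendant '[[[0.5,42,5,10,0,0,0],[0.5,42,5,40,0,0,0],[0.5,42,5,70,0,0,0],[0.5,42,5,94,0,0,0],[0.5,42,5,94,0,0,0]]]'; python3 -m pendant '[[[0.5,3,0,0,0,0,0],[0.5,5,0,0,0,0,0],[0.5,7,0,0,0,0,0],[0.5,8,0,0,0,0,0],[0.5,9,0,0,0,0,0]]]'
python3 - <<'E'
from h import *
import cv2
p,M=pose();print(p,M.round(3)[0])
im=ctrl.camera("wrist");cv2.imwrite("pics/w2.png",cv2.cvtColor(im,cv2.COLOR_RGB2BGR))
E
```

```text
time_s: 2.67
eef_pos: [0.4252, 0.0056, 0.2019]
eef_rot: [-0.001, 0.992, 0.127, -0.004]
wrist_force: [-1.5, 1.2, 0.4]
opening: 0.498
grasp_force: 0.0
time_s: 3.08
eef_pos: [0.437, 0.0079, 0.2071]
eef_rot: [0.001, 0.992, 0.128, 0.001]
wrist_force: [0.0, -0.8, -0.6]
opening: 0.5
grasp_force: 0.0
[0.4369917  0.00790533 0.20706286] [0.967 0.253 0.003]
```

View pics/w2.png

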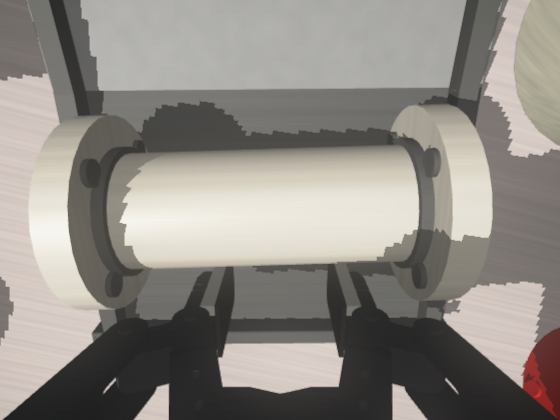

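The wrist view shows the fingers just behind the pipe, with about 6 mm of gap, and between the flanges at columns 30 and 490. The spool sits about 5 mm left of the fingers and is skewed about 1°. I'll centre on it and ease into contact.

```bash
python3 -m pendant '[[[0.5,1.5,-2,0,0,0,0],[0.5,3,-4,0,0,0,0],[0.5,4,-5,0,0,0,0],[0.5,5,-5,0,0,0,0],[0.5,6,-5,0,0,0,0]]]'; python3 -m pendant '[[[0.5,1,0,0,0,0,0],[0.5,2,0,0,0,0,0],[0.5,3,0,0,0,0,0],[0.5,4,0,0,0,0,0],[0.5,5,0,0,0,0,0]]]'
python3 -m pendant '[[[0.5,1,0,0,0,0,0],[0.5,2,0,0,0,0,0],[0.5,3,0,0,0,0,0],[0.5,4,0,0,0,0,0],[0.5,5,0,0,0,0,0]]]'
python3 - <<'E'
from h import *
import cv2
p,M=pose();print(p,M.round(3)[0])
im=ctrl.camera("wrist");cv2.imwrite("pics/w3.png",cv2.cvtColor(im,cv2.COLOR_RGB2BGR))
E
```

```text
time_s: 3.55
eef_pos: [0.4407, 0.0147, 0.2056]
eef_rot: [-0.0, 0.992, 0.128, -0.0]
wrist_force: [0.3, -0.0, 0.8]
opening: 0.5
grasp_force: 0.0
time_s: 3.97
eef_pos: [0.4456, 0.0157, 0.2057]
eef_rot: [-0.0, 0.992, 0.128, -0.0]
wrist_force: [-0.2, 0.5, 0.9]
opening: 0.496
grasp_force: 0.1
time_s: 4.38
eef_pos: [0.4505, 0.017, 0.2057]
eef_rot: [0.0, 0.992, 0.128, 0.0]
wrist_force: [-0.8, 0.4, 0.1]
opening: 0.496
grasp_force: 0.1
[0.4504651  0.01699039 0.20570025] [0.967 0.253 0.   ]
```

View pics/w3.png

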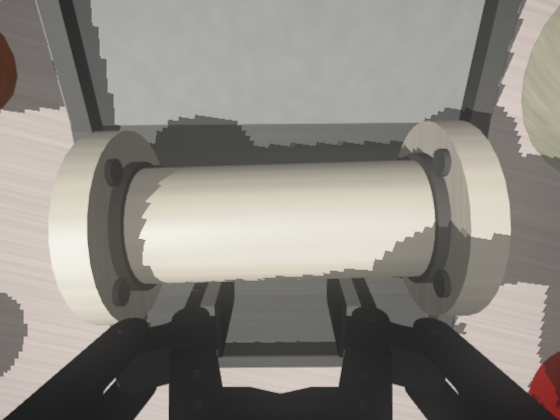

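The spool is rolling ahead of the fingers and centred between the flanges at about columns 50 and 510. The foot line at row 125 is getting nearer. I'll keep pushing and start up the slope.

```bash
python3 -m pendant '[[[0.5,1.5,0,0,0,0,0],[0.5,3.5,0,0,0,0,0],[0.5,6,0,0,0,0,0],[0.5,9,0,0,0,0,0],[0.5,12,0,0,0,0,0]]]' | egrep 'pos|force'; python3 -m pendant '[[[0.5,3,0,0,0,0,0],[0.5,6,0,0,0,0,0],[0.5,9,0,0,0,0,0],[0.5,12,0,0,0,0,0],[0.5,15,0,0,0,0,0]]]' | egrep 'pos|force'
for i in 1 2; do python3 -m pendant '[[[0.5,3,0,-0.4,0,0,0],[0.5,6,0,-0.8,0,0,0],[0.5,9,0,-1.3,0,0,0],[0.5,12,0,-1.7,0,0,0],[0.5,15,0,-2.1,0,0,0]]]' | egrep 'pos|force'; done
python3 - <<'E'
from h import *
import cv2
o=ctrl.get_obs();p,M=pose();print(p,M.round(3)[0],o["torque"],o["time_s"])
im=ctrl.camera("wrist");cv2.imwrite("pics/w4.png",cv2.cvtColor(im,cv2.COLOR_RGB2BGR))
E
```

```text
eef_pos: [0.4623, 0.0201, 0.2057]
wrist_force: [0.7, -0.8, 0.7]
grasp_force: 0.1
eef_pos: [0.4768, 0.0239, 0.2057]
wrist_force: [-0.8, 0.1, 0.1]
grasp_force: 0.1
eef_pos: [0.4911, 0.0277, 0.2078]
wrist_force: [-1.9, -1.1, 1.6]
grasp_force: 1.1
eef_pos: [0.5058, 0.0315, 0.2099]
wrist_force: [-2.2, -0.2, 2.1]
grasp_force: 1.1
[0.50578576 0.03149684 0.20994978] [ 0.967  0.253 -0.   ] [-0.01372484  0.35360947  0.04023474] 6.1
```

View pics/w4.png

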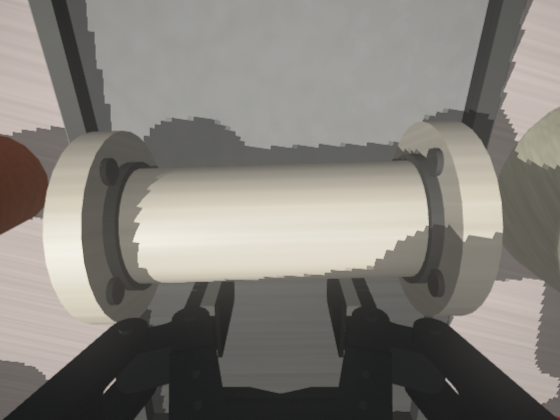

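The spool is on the slope in steady contact, at about 2 N of push, with its lower pipe edge at rows 281 to 275. The offcut on the left and tape on the right are untouched. I'll keep pushing.

```bash
for i in 1 2 3 4 5 6; do python3 -m pendant '[[[0.5,3,0,-0.4,0,0,0],[0.5,6,0,-0.8,0,0,0],[0.5,9,0,-1.3,0,0,0],[0.5,12,0,-1.7,0,0,0],[0.5,15,0,-2.1,0,0,0]]]' | egrep 'pos|force'; done
python3 - <<'E'
from h import *
import cv2
o=ctrl.get_obs();p,M=pose();print(p,M.round(3)[0],o["torque"],o["time_s"])
im=ctrl.camera("wrist");cv2.imwrite("pics/w5.png",cv2.cvtColor(im,cv2.COLOR_RGB2BGR))
E
```

```text
eef_pos: [0.5203, 0.0353, 0.212]
wrist_force: [-2.2, -0.7, 1.5]
grasp_force: 1.1
eef_pos: [0.5348, 0.0391, 0.2141]
wrist_force: [-2.1, -0.4, 2.0]
grasp_force: 1.1
eef_pos: [0.5493, 0.0429, 0.2162]
wrist_force: [-1.5, -0.2, 1.1]
grasp_force: 1.1
eef_pos: [0.5638, 0.0467, 0.2183]
wrist_force: [-2.9, 0.5, 2.2]
grasp_force: 1.1
eef_pos: [0.5784, 0.0504, 0.2204]
wrist_force: [-1.7, 0.0, 1.8]
grasp_force: 1.1
eef_pos: [0.5929, 0.0543, 0.2225]
wrist_force: [-2.5, -0.2, 0.9]
grasp_force: 1.1
[0.59288307 0.054263   0.22254417] [0.967 0.253 0.   ] [0.01599286 0.39907082 0.03411971] 8.65
```

View pics/w5.png

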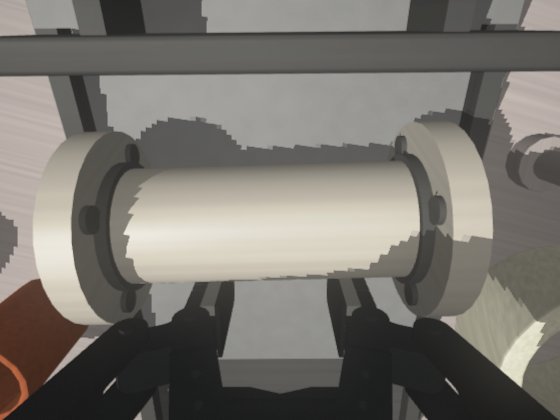

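The stop plate is visible at rows 35–75 and level to about 0.5° in the tool frame. The spool follows squarely to about 1.5°, with roughly 20 mm left by my estimate. I'll close in slowly and watch the force.

```bash
python3 -m pendant '[[[0.5,2.5,0,-0.4,0,0,0],[0.5,5,0,-0.7,0,0,0],[0.5,7,0,-1,0,0,0],[0.5,9,0,-1.3,0,0,0],[0.5,11,0,-1.5,0,0,0]]]' | egrep 'pos|force'; python3 -m pendant '[[[0.5,1,0,-0.1,0,0,0],[0.5,2,0,-0.3,0,0,0],[0.5,3,0,-0.4,0,0,0],[0.5,4,0,-0.6,0,0,0]]]' | egrep 'pos|force'; python3 -m pendant '[[[0.5,1,0,-0.1,0,0,0],[0.5,2,0,-0.3,0,0,0]]]' | egrep 'pos|force'
```

```text
eef_pos: [0.6034, 0.057, 0.224]
wrist_force: [-2.5, 0.2, 1.4]
grasp_force: 1.1
eef_pos: [0.6071, 0.058, 0.2245]
wrist_force: [-2.2, -0.7, 1.3]
grasp_force: 1.1
eef_pos: [0.6091, 0.0585, 0.2249]
wrist_force: [-2.3, -0.1, 1.9]
grasp_force: 1.1
```

```bash
for i in 1 2 3; do python3 -m pendant '[[[0.5,0.7,0,-0.1,0,0,0],[0.5,1.4,0,-0.2,0,0,0]]]' | egrep 'pos|force'; done; python3 - <<'E'
from h import *
import cv2
o=ctrl.get_obs();print(o["torque"],o["time_s"])
im=ctrl.camera("wrist");cv2.imwrite("pics/w6.png",cv2.cvtColor(im,cv2.COLOR_RGB2BGR))
E
```

```text
eef_pos: [0.6102, 0.0588, 0.225]
wrist_force: [-5.0, -2.1, 3.8]
grasp_force: 2.9
eef_pos: [0.6108, 0.059, 0.225]
wrist_force: [-9.6, -2.7, 6.6]
grasp_force: 5.0
eef_pos: [0.6116, 0.0592, 0.225]
wrist_force: [-12.8, -4.3, 9.7]
grasp_force: 6.9
[-0.36113613  2.02903804  0.36144928] 10.1167
```

View pics/w6.png

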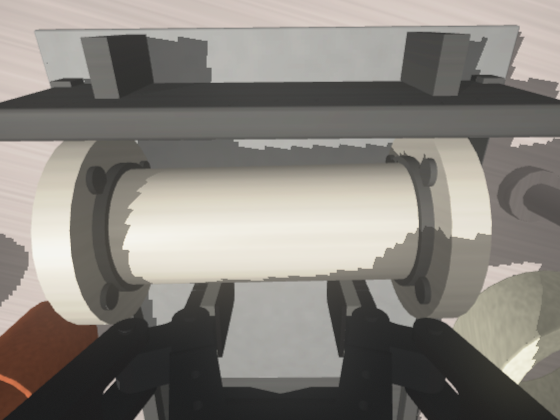

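The push has risen to about 13 N at the predicted stop position. The flanges sit under the plate's top edge at row 138. I'll measure from the image whether the spool is parallel to the plate.

```bash
cat > sk.py <<'E'
from h import *
import cv2,sys
c=ctrl.camera_params("wrist");K=np.array(c["mtx"]);T=np.array(c["tool_from_camera"])[:3,:3]
def edge(g,cols,r0,r1,sgn):
    x=[];y=[]
    for u in cols:
        d=sgn*np.diff(g[r0:r1,u]);i=int(np.argmax(d))
        if 0<i<len(d)-1:
            den=d[i-1]-2*d[i]+d[i+1];x.append(u);y.append(r0+i+.5+(.5*(d[i-1]-d[i+1])/den if den else 0))
    x=np.array(x);y=np.array(y);k=np.ones(len(x),bool)
    for _ in range(6):
        f=np.polyfit(x[k],y[k],1);e=abs(y-np.polyval(f,x));k=e<max(1,2*np.median(e[k]))
    return f,k.sum()
def normal(f):
    a=T@np.linalg.solve(K,[100,np.polyval(f,100),1]);b=T@np.linalg.solve(K,[450,np.polyval(f,450),1]);n=np.cross(a,b);return n/np.linalg.norm(n)
for name in sys.argv[1:]:
    g=cv2.GaussianBlur(cv2.cvtColor(cv2.imread(name),cv2.COLOR_BGR2GRAY),(5,3),0).astype(float)
    up,n1=edge(g,range(165,375),158,178,1);lo,n2=edge(g,range(150,330),268,292,-1)
    ax=np.cross(normal(up),normal(lo));ax*=np.sign(ax[1])
    pl,n3=edge(g,range(170,380),128,146,-1);pu,n4=edge(g,range(170,390),100,115,1)
    print(name,"up",up,n1,"lo",lo,n2,"axis yaw deg",np.degrees(np.arctan2(ax[0],ax[1])),"tilt",np.degrees(np.arcsin(ax[2]/np.linalg.norm(ax))))
    for f,n in((pl,n3),(pu,n4)):
        d=np.cross(normal(f),[0,0,1]);d*=np.sign(d[1]);print(" plate",f,n,np.degrees(np.arctan2(d[0],d[1])))
E
python3 sk.py pics/w6.png; python3 sk.py pics/w5.png | head -1
```

```text
pics/w6.png up [-2.42451223e-02  1.74546291e+02] 187 lo [-3.25133772e-02  2.86142419e+02] 167 axis yaw deg 0.9705930251559081 tilt 1.9542068574353737
 plate [-1.31521980e-02  1.39517489e+02] 138 0.7479298223418794
 plate [-8.02928941e-03  1.08657215e+02] 220 0.4436874139649397
pics/w5.png up [-2.93791168e-02  1.73710784e+02] 195 lo [-4.68152578e-02  2.89817890e+02] 164 axis yaw deg 0.9012256135206457 tilt 3.6456864716211546
```

```bash
python3 -m pendant '[[[0.5,0.5,0,0,0,0,-0.005],[0.5,0.9,0,0,0,0,-0.01],[0.5,1.2,0,0,0,0,-0.015],[0.5,1.2,0,0,0,0,-0.015],[0.5,1.2,0,0,0,0,-0.015]]]'; python3 - <<'E'
from h import *
import cv2
o=ctrl.get_obs();p,M=pose();f=M.T@o["wrist_force"];t=M.T@o["torque"];print("tool F",f,"T",t,"contact y mm",-t[2]/f[0]*1000)
im=ctrl.camera("wrist");cv2.imwrite("pics/w7.png",cv2.cvtColor(im,cv2.COLOR_RGB2BGR))
im=ctrl.camera("scene");im=cv2.resize(im[180:290,220:380],None,fx=5,fy=5,interpolation=cv2.INTER_CUBIC);cv2.imwrite("pics/s7.png",cv2.cvtColor(im,cv2.COLOR_RGB2BGR))
E
python3 sk.py pics/w7.png
```

```text
time_s: 10.58
eef_pos: [0.6123, 0.0593, 0.2251]
eef_rot: [0.0, 0.991, 0.135, -0.004]
wrist_force: [-15.1, -4.9, 10.7]
opening: 0.497
grasp_force: 7.7
tool F [-15.92038619   0.69511063 -10.57819909] T [ 0.09337505 -2.27866516 -0.39262109] contact y mm -24.661530365788533
pics/w7.png up [-1.00890475e-02  1.71847361e+02] 180 lo [-4.95811166e-02  2.92321635e+02] 106 axis yaw deg -1.1122876111910753 tilt 7.25045550087935
 plate [3.72099482e-03 1.36575168e+02] 170 -0.21012846437542698
 plate [7.35108924e-03 1.06230656e+02] 220 -0.40705846212692176
```

View pics/s7.png

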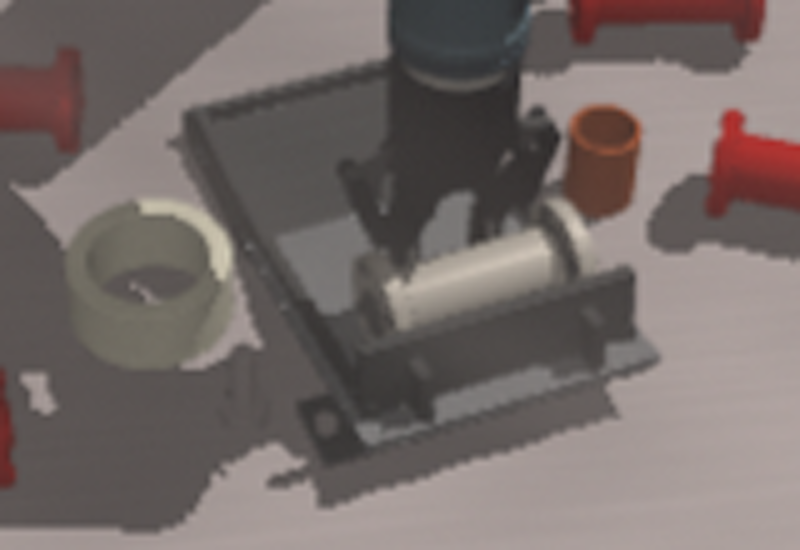

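The scene crop shows the spool under the fingers, close against the stop plate. The tape at (150,280), the offcut at (605,160) and the red look-alikes are undisturbed. The load is still on the left finger, so I'll turn slightly more to bring the right finger in and share the push.

```bash
python3 -m pendant '[[[0.5,0.2,0,0,0,0,-0.007],[0.5,0.4,0,0,0,0,-0.014],[0.5,0.5,0,0,0,0,-0.02],[0.5,0.5,0,0,0,0,-0.02],[0.5,0.5,0,0,0,0,-0.02]]]'|grep time; python3 - <<'E'
from h import *
import cv2
o=ctrl.get_obs();p,M=pose();f=M.T@o["wrist_force"];t=M.T@o["torque"];print("tool F",f,"T",t,"contact y mm",-t[2]/f[0]*1000)
im=ctrl.camera("wrist");cv2.imwrite("pics/w8.png",cv2.cvtColor(im,cv2.COLOR_RGB2BGR))
E
python3 sk.py pics/w8.png
```

```text
time_s: 11.1
tool F [-17.04049257   0.81345179  -9.96557821] T [-0.37306093 -2.51875079  0.44418696] contact y mm 26.06655655090258
pics/w8.png up [8.38335862e-03 1.67064900e+02] 165 lo [-2.15639653e-03  2.79980592e+02] 176 axis yaw deg -0.8978659986250701 tilt 1.7427647248208662
 plate [2.21961354e-02 1.31727324e+02] 197 -1.2608063745349116
 plate [2.67615342e-02 1.00978420e+02] 220 -1.4817319420847082
```

View pics/w8.png

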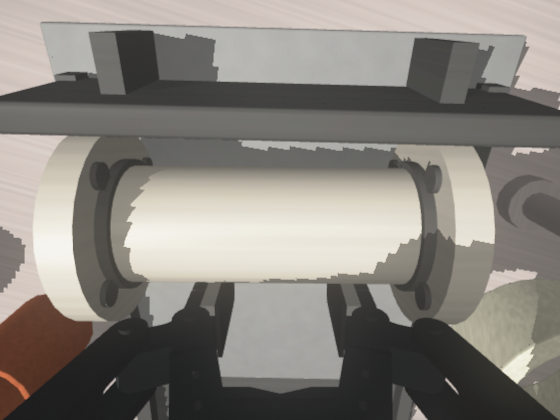

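Contact has moved to the right finger while the spool's angle to the plate did not change, so both flanges are seated. I'll turn back half way to share the push between both fingers.

```bash
python3 -m pendant '[[[0.5,0,0,0,0,0,0.005],[0.5,0,0,0,0,0,0.01],[0.5,0,0,0,0,0,0.01],[0.5,0,0,0,0,0,0.01],[0.5,0,0,0,0,0,0.01]]]'|grep -E 'time|force'; python3 - <<'E'
from h import *
o=ctrl.get_obs();p,M=pose();f=M.T@o["wrist_force"];t=M.T@o["torque"];print("tool F",f,"contact y mm",-t[2]/f[0]*1000, o["time_s"])
if -30<f[0]<-8: print(ctrl.hand_in())
E
```

```text
time_s: 11.57
wrist_force: [-14.3, -5.6, 9.3]
grasp_force: 8.0
tool F [-15.38153867   1.39724593  -9.1934504 ] contact y mm 4.205538713698695 11.5667
the job is handed in; nothing more can be done
None
```

The spool is up the ramp against the stop plate, held there with about 15 N shared by both fingers, and I handed the job in at 11.6 s. The plate hides the flange contact, so that both flanges are seated is inferred from the forces and the spool's unchanged angle.

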